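# Sweep the offcuts into the scrap tray on the woodturner's bench

### The arm

A 6-joint arm with a two-finger parallel gripper is mounted at the origin on the work surface. World frame = base frame: x ahead of the robot, y to its left, z up, the work surface at z = 0. Lengths are in mm, angles in degrees, forces in N, time in s.
With the tool pointing down it reaches from about 300 to 850 mm from the base axis. Payload 4.2 kg.
Tool frame: the origin (TCP) lies midway between the tips of the shut fingers; the grasp point (between the pads) lies 19 mm behind it; z points along the fingers, y is the line along which they close (so a half turn about z gives the same grasp; the last joint's range is limited). The gripper opens to 91 mm and grips with 3 to 60 N. Pads are 32 mm wide; open, the fingers measure 118 mm over their backs; the gripper's body (76 mm by 178 mm) begins 60 mm behind the grasp point.
Start: joints at [-75.057, 18.312, 89.639, -0, 72.044, -1.146], TCP at [159.349, -552.495, 213.976] pointing down, gripper open.
Joint ranges: [-177.97, 177.97], [-48.28, 115.42], [12.27, 149.76], [-77.06, 257.06], [2.81, 150.46], [-146.56, 146.56]. Speed limits (degrees/s): [147.25, 147.25, 180, 180, 180, 180].

### API

Orientations are given as [roll, pitch, yaw] about the fixed x, y, z axes, in that order (R = Rz(yaw) Ry(pitch) Rx(roll)).
In Python, from workcell import env gives the robot as it stands.
- The arm moves only by the tool send_rows, never from a script. Its argument "steps" is a list that holds one entry, the list of rows, each a list of 5 numbers: the shift along the tool's x, y, z scaled (see below), then the turn about the tool's z scaled (see below), then the opening, from 0 (shut) to 1 (fully open). In form: [[[dx, dy, dz, yaw, fingers], ...]]. A call has 1 to 5 rows; each row shifts and turns the commanded pose from where the row before left it, along the tool's axes as they then stand; what a row does not reach is not made up. The controller multiplies each number of a shift by 0.04 m and each number of a turn by 0.12 rad. A row lasts 1/12 s, in which the tool goes at most 41.7 mm and 7.16 degrees, less where a joint would pass 70% of its speed; a pose out of reach is approached as far as the arm can. A call with a number of a shift or a turn outside -1 to 1 is refused whole. A call with a gripper value outside its range is refused whole. The fingers move at their own pace and stop on an object; "squeeze" is the grip in N (left out, the last holds). Time passes only in rows, so rows that do not move let the fingers close. It gives the time, the measured TCP pose, the force, the opening and the grip force at its end, in the units of the state.
- env.state(): the state, without advancing time (a new reading comes with each control period).
- env.grab_frame(name): name is "scene" or "top" or "wrist"; returns a dict with "pixels" (480x640x3 uint8, red, green, blue), "depth" (480x640 float32, mm along the optical axis (not along the pixel's ray), 0 where there is no reading), "intrinsics" (3x3 intrinsics, pixels), "dist" ([k1, k2, p1, p2, k3] as OpenCV has them; the pictures are not rectified), "cam_to_world" (4x4, takes a point from camera to world coordinates). Camera axes: x right, y down, z forward; pixel columns grow to the right and rows downward; lengths in mm; the calibration is good to about 2 mm. A picture is of the moment at which its call begins.
- env.job_done(): hands the job in; it is judged then, once.
The state is a dict: "time_s": time; "qpos": joint angles; "qvel": joint speeds; "effort": joint torques, N m; "ee_pos": TCP position; "ee_rot": TCP orientation; "force": force on the tool from outside, world axes, zero at the start; "torque": the same for the moment, N m; "gripper_width": finger opening in mm; "gripper_force": force on a finger pad.
Only numpy, scipy, OpenCV 4.12 (cv2) and the standard library are available. Lean on these libraries where they do the work, as an engineer would, in place of code of your own. Each camera call takes 0.05 s, during which the arm holds its last target. There are 200 camera calls.

### The job

Clear the bench: with the tips or the outside of the fingers, push the three loose wooden offcuts (the round slice, the plain block and the stepped block) along the bench top into the open-fronted metal scrap tray, until none of them sticks out of its front. Push gently and keep them flat on the bench: do not pinch, lift or tip them. Leave the two turned finials standing among them, and the other loose things round about, where they are.

Things in the scene. Friction and masses are not known exactly. Their poses are not given: they have to be found in the camera images.
- tray: sheet-metal scrap tray fixed to the bench: back and side walls 40 mm high, 6 mm thick, no front wall, floor flush with the bench. Inside 300 mm wide, 130 mm deep. Origin: middle of the open front edge, on the bench top; x points in (back wall's inner face at 0.130), y along the opening (inner side walls at -0.150 and 0.150), z up. Opening faces the robot within 0.25 rad
- slice: offcut: round slice of pale wood, a flat disc 48 mm in diameter and 24 mm high, about 35 g, loose; origin at the centre of its underside, z up
- block: offcut: plain rectangular block of pale wood, 50 (x) by 40 (y) by 24 mm high, about 38 g, loose; origin at the centre of its underside, z up
- stepped: offcut: block of pale wood with a step cut in it: foot 46 by 46 mm and 14 mm high, its half towards -x rises to 26 mm; about 35 g, loose; origin at the centre of its underside, z up
- finial_a: finished turned finial of pale wood, standing upright: round foot 32 mm in diameter, 54 mm high, loose; origin at the centre of its foot. Leave it alone. The two stand about 75 mm either side of the tray's middle line, 110 to 140 mm in front of the opening; the offcuts start in between and outside them, 85 to 115 mm in front of the opening
- finial_b: second finial, the same as finial_a. Leave it alone
- jar: glass jar with a dark lid, 56 mm in diameter, 65 mm high, beside the tray; origin at the centre of its underside. Leave it alone
- sander: sanding block, 100 (x) by 60 (y) by 40 mm high, wood on cork, on the other side of the tray; origin at the centre of its underside. Leave it alone
- mallet: wooden mallet lying down on the right: head a cylinder 60 mm in diameter and 100 mm long along y, handle 24 mm thick to 220 mm towards -x; origin on the bench under the head's middle. Leave it alone
- cup: white cup, 72 mm in diameter, 90 mm high, on the left; origin at the centre of its underside. Leave it alone

How it is judged:
By the outcome, as a careful person would: the job done as asked, in the order asked, and still so for the second after the job is handed in, with the robot touching nothing.
It also fails if it takes over 72 s, if anything falls off the work surface, if the arm or the gripper's body presses on something with over 40 N, if the wrist force passes 120 N, or if a joint passes its speed limit or range.

## Working session

There is one attempt and no reset: what is moved stays moved. The work goes in short steps, Python scripts to look and compute and a tool call to move; the robot and the scene stay as the last step left them, time stands still between calls to the robot, and variables do not carry over. Pictures are saved under pics/ and viewed, at most 10 in all, crops included, and the job is handed in when it is done.

Besides the shell and the picture viewer there is one more tool, called after "Call:" as a command line: name --argument value ..., lists and objects as JSON in quotes. send_rows: Moves the arm, as the interface text tells. Shifts and turns lie within -1 to 1; 1 stands for 0.04 m of shift or 0.12 rad of turn. Its arguments: {"type":"object","properties":{"steps":{"type":"array"},"squeeze":{"type":"number"}},"required":["steps"]}

```bash
mkdir -p pics
cat > h.py <<'E'
import numpy as np, cv2
from workcell import env
def grab(n):
    f=env.grab_frame(n); return f
def save(f,name): cv2.imwrite('pics/'+name,cv2.cvtColor(f['pixels'],cv2.COLOR_RGB2BGR))
def ray(f,uv,z):
    K=np.array(f['intrinsics'],float);d=np.array(f['dist'],float);T=np.array(f['cam_to_world'])
    p=cv2.undistortPoints(np.array(uv,float).reshape(-1,1,2),K,d).reshape(-1,2)
    r=np.c_[p,np.ones(len(p))]@T[:3,:3].T; o=T[:3,3]
    return o+r*((z-o[2])/r[:,2])[:,None]
E
python3 - <<'E'
from h import *
f=grab('top');save(f,'top0.png');np.save('top0.npy',f,allow_pickle=True)
print(np.round(f['cam_to_world'],2).tolist(),f['intrinsics'])
s=env.state();print(s['ee_pos'],s['ee_rot'],s['time_s'],s['force'])
E
```

```text
[[0.01, -1.0, 0.07, 480.59], [-1.0, -0.01, 0.01, 1.54], [-0.01, -0.07, -1.0, 1282.29], [0.0, 0.0, 0.0, 1.0]] [[534.9941721    0.         314.22631585]
 [  0.         534.9941721  244.07426922]
 [  0.           0.           1.        ]]
[ 159.23059643 -552.00638151  213.15770877] [-1.79902784e+02 -2.26120228e-03  1.60881969e+01] 0.05 [ 0.14494677  0.09467167 -0.24152523]
```

View pics/top0.png

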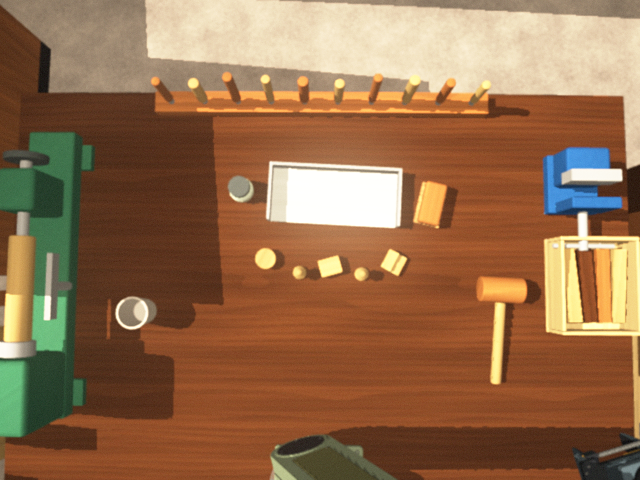

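The tray spans about (267–403, 162–228). The slice is at (265,259), the block at (330,267) and the stepped block at (394,262). The finials are at (300,272) and (362,274), the jar at (240,189) and the sander at (431,204).

Run:
```python
from h import *
f=np.load('top0.npy',allow_pickle=True).item()
im=f['pixels'];hsv=cv2.cvtColor(im,cv2.COLOR_RGB2HSV)
cv2.imwrite('pics/c0.png',cv2.resize(cv2.cvtColor(im[150:300,220:460],cv2.COLOR_RGB2BGR),(800,500),interpolation=cv2.INTER_CUBIC))
for p in [(265,259),(330,267),(394,262),(330,285)]:print(p,hsv[p[1],p[0]])
m=((hsv[...,2]>150)&(hsv[...,0]>10)&(hsv[...,1]>60)).astype(np.uint8);m[:240]=0;m[290:]=0;m[:,:245]=0;m[:,420:]=0
n,l,st,c=cv2.connectedComponentsWithStats(m)
for i in range(1,n):
    if st[i,4]<30: continue
    cs,_=cv2.findContours((l==i).astype(np.uint8),0,1)
    r=cv2.minAreaRect(cs[0]); b=cv2.boxPoints(r)
    print(st[i],c[i].round(1),'z24',ray(f,[c[i]],24)[0].round(1),'z50',ray(f,[c[i]],50)[0].round(1)); print(ray(f,b,24)[:,:2].round(0).tolist())
print(ray(f,[(268,226),(401,228),(272,164),(403,168)],40).round(0).tolist())
print(ray(f,[(268,226),(401,228)],0).round(0).tolist())
```

```text
(265, 259) [ 26 105 254]
(330, 267) [ 28  87 255]
(394, 262) [ 25 113 254]
(330, 285) [ 11 173 161]
[ 245  240  175   50 6458] [336.4 260.8] z24 [532.8 -39.5  24. ] z50 [531.8 -38.6  50. ]
[[581.0, 177.0], [583.0, -234.0], [468.0, -233.0], [465.0, 175.0]]
[246 276  23   8  68] [257.8 280.1] z24 [486.3 144.8  24. ] z50 [486.1 141.9  50. ]
[[482.0, 173.0], [497.0, 172.0], [494.0, 120.0], [479.0, 121.0]]
[[612.0, 121.0, 40.0], [610.0, -189.0, 40.0], [759.0, 114.0, 40.0], [752.0, -195.0, 40.0]]
[[617.0, 125.0, 0.0], [614.0, -196.0, 0.0]]
```

View pics/c0.png

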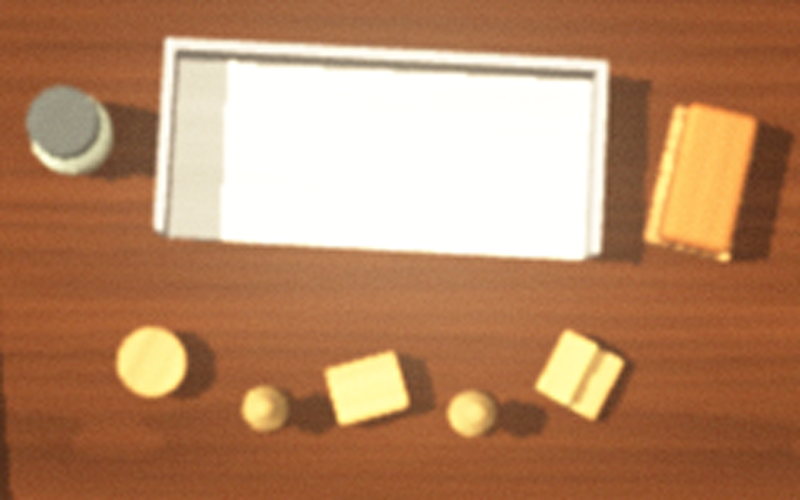

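```bash
cat > meas.py <<'E'
from h import *
def parts(f,lo=(15,40,200),ymin=232,ymax=290):
    hsv=cv2.cvtColor(f['pixels'],cv2.COLOR_RGB2HSV)
    m=cv2.inRange(hsv,lo,(40,200,255));m[:ymin]=0;m[ymax:]=0;m[:,:245]=0;m[:,415:]=0
    n,l,st,c=cv2.connectedComponentsWithStats(m)
    for i in range(1,n):
        if st[i,4]<25: continue
        cs,_=cv2.findContours((l==i).astype(np.uint8),0,1)
        b=cv2.boxPoints(cv2.minAreaRect(cs[0]))
        z=45 if st[i,4]<180 else 24
        print(st[i],c[i].round(1),'z',z,ray(f,[c[i]],z)[0].round(1),ray(f,b,z)[:,:2].round(0).tolist())
E
python3 - <<'E'
from meas import *
f=np.load('top0.npy',allow_pickle=True).item(); parts(f)
# tray corners (from crop pixels)
c=np.array([(155,230),(603,258),(165,38),(608,62)])/3.333+[220,150]
print(ray(f,c,40).round(0).tolist())
E
```

```text
[255 248  21  21 354] [264.9 258.1] z 24 [538.2 128.8  24. ] [[562.0, 153.0], [562.0, 105.0], [515.0, 105.0], [515.0, 152.0]]
[380 249  27  27 428] [393.1 262. ] z 24 [ 530.9 -172.8   24. ] [[520.0, -140.0], [564.0, -162.0], [543.0, -206.0], [499.0, -183.0]]
[317 255  26  23 402] [329.5 265.9] z 24 [520.7 -23.3  24. ] [[534.0, 8.0], [549.0, -42.0], [508.0, -55.0], [493.0, -5.0]]
[292 266  11  13 104] [297.2 271.9] z 45 [505.6  51.5  45. ] [[518.0, 65.0], [521.0, 43.0], [493.0, 40.0], [490.0, 62.0]]
[354 267  12  14 131] [359.8 273.6] z 45 [502.9 -93.   45. ] [[518.0, -80.0], [518.0, -105.0], [488.0, -105.0], [488.0, -80.0]]
[[629.0, 125.0, 40.0], [611.0, -189.0, 40.0], [766.0, 120.0, 40.0], [750.0, -193.0, 40.0]]
```

Call:
send_rows --steps '[[[0.8,-0.37,0,-0.24,0.2],[0.8,-0.37,0,-0.24,0.2],[0.8,-0.37,0,-0.24,0.2],[0.8,-0.37,0,-0.24,0.2],[0.8,-0.37,0,-0.2,0.2]]]'

```text
time_s: 0.47
ee_pos: [286.3, -428.2, 213.4]
ee_rot: [-179.9, 0.0, 24.1]
force: [0.7, -0.2, -0.5]
gripper_width: 60.7
gripper_force: 0.0
```

Call:
send_rows --steps '[[[0.8,-0.37,0.3,0,0.2],[0.8,-0.37,0.3,0,0.2],[0.8,-0.37,0.3,0,0.2],[0.8,-0.37,0.3,0,0.2],[0.8,-0.37,0.3,0,0.2]]]'

```text
time_s: 0.88
ee_pos: [402.0, -295.2, 153.1]
ee_rot: [-180.0, 0.0, 24.1]
force: [-0.1, 0.0, 0.2]
gripper_width: 27.4
gripper_force: 0.0
```

Call:
send_rows --steps '[[[0.8,-0.49,0.3,0,0.2],[0.8,-0.49,0.3,0,0.2],[0.8,-0.49,0.3,0,0.2],[0,0,0.9,0,0.2],[0,0,0.9,0,0.2]]]'

```text
time_s: 1.3
ee_pos: [467.4, -202.5, 45.8]
ee_rot: [179.8, -0.2, 24.3]
force: [0.7, -0.2, -0.8]
gripper_width: 18.2
gripper_force: 0.0
```

Run:
```python
from meas import *
f=grab('wrist');save(f,'w1.png');print(env.state()['ee_pos'],env.state()['ee_rot'],env.state()['gripper_width']);parts(grab('top'))
```

```text
[ 461.36855732 -200.78928115   38.67263367] [-179.49084638    0.45661329   24.23023404] 18.486664047506466
[255 248  21  21 354] [265.  258.1] z 24 [538.1 128.7  24. ] [[562.0, 153.0], [562.0, 105.0], [515.0, 105.0], [515.0, 152.0]]
[380 249  27  27 434] [393.1 262. ] z 24 [ 531.  -172.8   24. ] [[521.0, -139.0], [565.0, -163.0], [542.0, -207.0], [498.0, -183.0]]
[317 255  26  23 405] [329.5 265.9] z 24 [520.8 -23.4  24. ] [[535.0, 8.0], [549.0, -42.0], [508.0, -54.0], [493.0, -4.0]]
[292 266  12  13 109] [297.3 272.1] z 45 [505.3  51.3  45. ] [[517.0, 67.0], [522.0, 44.0], [493.0, 37.0], [488.0, 60.0]]
[354 267  12  14 133] [359.8 273.5] z 45 [503.1 -93.1  45. ] [[518.0, -80.0], [518.0, -105.0], [488.0, -105.0], [488.0, -80.0]]
```

View pics/w1.png

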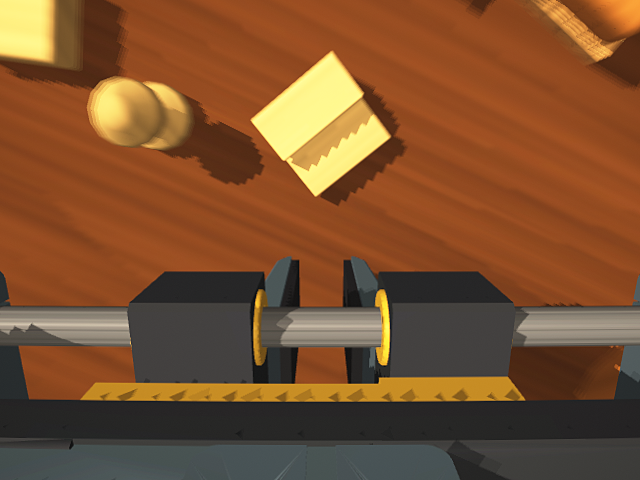

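Call:
send_rows --steps '[[[0,0,0.4,0,0.2],[0,0,0.35,0,0.2],[0.2,0,0,0,0.2],[0.2,0,0,0,0.2],[0.2,0,0,0,0.2]]]'

```text
time_s: 1.82
ee_pos: [489.0, -194.8, 17.6]
ee_rot: [179.9, -0.1, 24.0]
force: [0.0, 0.0, 0.0]
gripper_width: 18.5
gripper_force: 0.0
```

Call:
send_rows --steps '[[[0.2,0,0,0,0.2],[0.2,0,0,0,0.2],[0.2,0,0,0,0.2],[0.2,0,0,0,0.2],[0.2,0,0,0,0.2]]]'

```text
time_s: 2.23
ee_pos: [524.4, -177.5, 16.1]
ee_rot: [180.0, -0.0, 24.1]
force: [-1.0, -0.0, -0.6]
gripper_width: 18.0
gripper_force: 0.1
```

Call:
send_rows --steps '[[[0.2,0,0,0,0.2],[0.2,0,0,0,0.2],[0.2,0,0,0,0.2],[0.2,0,0,0,0.2],[0.2,0,0,0,0.2]]]'

```text
time_s: 2.65
ee_pos: [560.9, -161.3, 15.9]
ee_rot: [180.0, 0.0, 24.1]
force: [-0.1, -0.0, 0.6]
gripper_width: 18.2
gripper_force: 0.2
```

Run:
```python
from h import *
f=grab('wrist');save(f,'w2.png');s=env.state();print(s['ee_pos'],s['gripper_width'],s['force'])
```

```text
[ 562.64735669 -160.96016736   16.03858439] 18.383848866588018 [0.98272248 0.02477186 0.07189119]
```

View pics/w2.png

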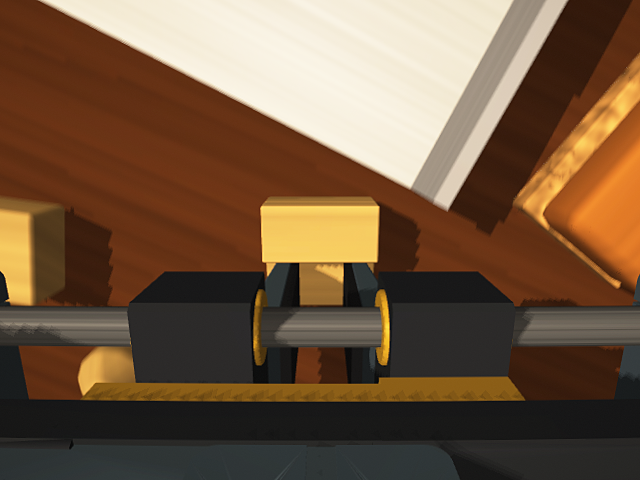

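The picture shows the stepped block squared up flat to the fork: the tips are over its foot and against the riser at (320,230). The tray's right front corner is clear at (430,200). I'll keep pushing.

Call:
send_rows --steps '[[[0.2,0,0,0,0.2],[0.2,0,0,0,0.2],[0.2,0,0,0,0.2],[0.2,0,0,0,0.2],[0.2,0,0,0,0.2]]]'

```text
time_s: 3.12
ee_pos: [597.5, -145.0, 16.0]
ee_rot: [180.0, -0.0, 24.1]
force: [-0.4, 0.5, 0.1]
gripper_width: 18.4
gripper_force: 0.1
```

Call:
send_rows --steps '[[[0.2,0,0,0,0.2],[0.2,0,0,0,0.2],[0.2,0,0,0,0.2],[0.2,0,0,0,0.2],[0.2,0,0,0,0.2]]]'

```text
time_s: 3.53
ee_pos: [633.9, -128.7, 16.0]
ee_rot: [180.0, 0.0, 24.1]
force: [-1.0, -0.2, 1.2]
gripper_width: 18.1
gripper_force: 0.2
```

Call:
send_rows --steps '[[[0.2,0,0,0,0.2],[0.2,0,0,0,0.2],[0,0,0,0,0.2],[-0.2,0,0,0,0.2],[-0.3,0,0,0,0.2]]]'

```text
time_s: 3.95
ee_pos: [629.5, -130.5, 15.7]
ee_rot: [180.0, -0.0, 24.1]
force: [-0.5, -0.3, -0.2]
gripper_width: 18.2
gripper_force: 0.0
```

Call:
send_rows --steps '[[[-0.6,0,0,0,0.2],[-0.8,0,-0.4,0.2,0.2],[0,0,-1,0.9,0.2],[0,0,-1,0.9,0.2],[0,0,-1,0.95,0.2]]]'

```text
time_s: 4.37
ee_pos: [576.1, -153.9, 153.0]
ee_rot: [-180.0, 0.1, 3.4]
force: [0.8, -0.5, 0.8]
gripper_width: 17.9
gripper_force: 0.0
```

Run:
```python
from meas import *
f=grab('top');save(f,'t2.png');parts(f,(15,60,180),160)
cv2.imwrite('pics/c2.png',cv2.resize(cv2.cvtColor(f['pixels'][150:300,220:460],cv2.COLOR_RGB2BGR),(800,500)))
```

```text
[371 183  29 107 645] [385.7 235.6] z 24 [ 593.2 -155.6   24. ] [[469.0, -114.0], [721.0, -174.0], [716.0, -193.0], [465.0, -133.0]]
[379 190  26 100 368] [392.1 240.6] z 24 [ 581.5 -170.6   24. ] [[468.0, -139.0], [703.0, -195.0], [699.0, -214.0], [463.0, -159.0]]
[405 193  10  38 206] [410.1 207.6] z 24 [ 660.  -213.6   24. ] [[695.0, -202.0], [695.0, -223.0], [607.0, -223.0], [607.0, -201.0]]
[356 194  25  24 376] [368.5 205.8] z 24 [ 663.7 -115.    24. ] [[675.0, -84.0], [694.0, -128.0], [651.0, -146.0], [632.0, -103.0]]
[255 248  21  21 358] [265. 258.] z 24 [538.2 128.7  24. ] [[562.0, 153.0], [562.0, 105.0], [515.0, 105.0], [515.0, 152.0]]
[317 255  26  23 412] [329.6 266. ] z 24 [520.5 -23.7  24. ] [[534.0, 8.0], [549.0, -43.0], [508.0, -55.0], [493.0, -4.0]]
[292 266  12  13 122] [297.8 272.1] z 45 [505.3  50.3  45. ] [[519.0, 64.0], [519.0, 38.0], [492.0, 38.0], [492.0, 63.0]]
[354 267  13  14 146] [360.2 273.5] z 45 [503. -94.  45.] [[518.0, -80.0], [518.0, -107.0], [488.0, -107.0], [488.0, -80.0]]
[386 285  17   5  42] [392.8 287.5] z 45 [ 471.4 -169.1   45. ] [[477.0, -153.0], [477.0, -190.0], [468.0, -190.0], [468.0, -153.0]]
```

View pics/c2.png

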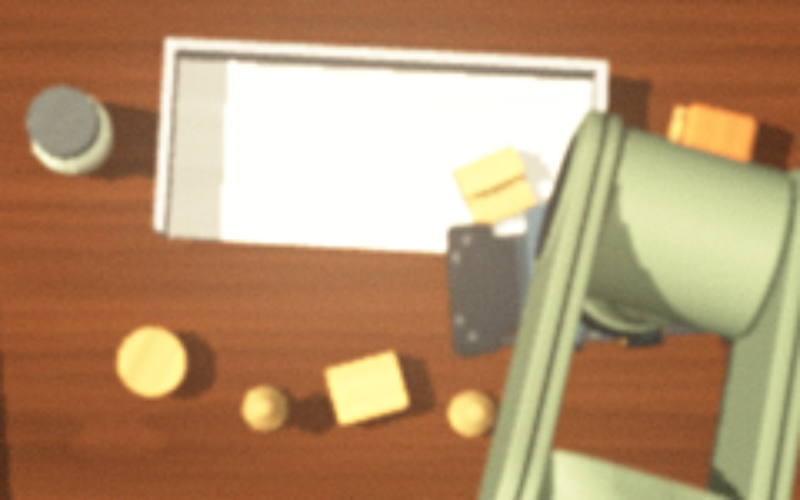

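The stepped block lies fully inside the tray, centred at crop (495,185). The finials haven't moved. Next is the plain block.

Call:
send_rows --steps '[[[-0.65,-0.55,0,0.93,0.2],[-0.65,-0.61,0,0,0.2],[-0.65,-0.61,0,0,0.2],[-0.65,-0.61,0,0,0.2],[-0.65,-0.61,0,0,0.2]]]'

```text
time_s: 4.83
ee_pos: [449.1, -30.5, 151.6]
ee_rot: [180.0, 0.0, -2.6]
force: [0.9, 0.7, 1.0]
gripper_width: 17.8
gripper_force: 0.0
```

Call:
send_rows --steps '[[[0,0,0.9,0,0.2],[0,0,0.9,0,0.2],[0,0,0.9,0,0.2],[0,0,0.5,0,0.2],[0,0,0,0,0.2]]]'

```text
time_s: 5.25
ee_pos: [447.0, -30.9, 20.4]
ee_rot: [-180.0, 0.6, -2.6]
force: [-0.8, 0.1, -1.3]
gripper_width: 18.2
gripper_force: 0.0
```

Call:
send_rows --steps '[[[0,-0.22,0.3,0,0.2],[0,0,0,0,0.2],[0.2,0,0,0,0.2],[0.2,0,0,0,0.2],[0.2,0,0,0,0.2]]]'

```text
time_s: 5.67
ee_pos: [478.1, -23.8, 13.3]
ee_rot: [180.0, -0.2, -2.6]
force: [0.6, -0.4, -0.0]
gripper_width: 18.0
gripper_force: 0.1
```

Call:
send_rows --steps '[[[0.2,0,0,0,0.2],[0.2,0,0,0,0.2],[0.2,0,0,0,0.2],[0.2,0,0,0,0.2],[0.2,0,0,0,0.2]]]'

```text
time_s: 6.08
ee_pos: [516.8, -25.2, 11.9]
ee_rot: [180.0, 0.0, -2.6]
force: [0.1, 0.4, 0.1]
gripper_width: 18.0
gripper_force: 0.2
```

Call:
send_rows --steps '[[[0.2,0,0,0,0.2],[0.2,0,0,0,0.2],[0.2,0,0,0,0.2],[0.2,0,0,0,0.2],[0.2,0,0,0,0.2]]]'

```text
time_s: 6.5
ee_pos: [556.7, -27.0, 11.9]
ee_rot: [180.0, -0.0, -2.6]
force: [-0.1, -0.1, -1.0]
gripper_width: 18.3
gripper_force: 0.1
```

Run:
```python
from h import *
f=grab('wrist');save(f,'w3.png');s=env.state();print(s['ee_pos'],s['gripper_width'],s['force'])
```

```text
[558.88083741 -27.12535122  12.07356184] 18.138771700243534 [1.98348825 0.63345773 0.34931827]
```

View pics/w3.png

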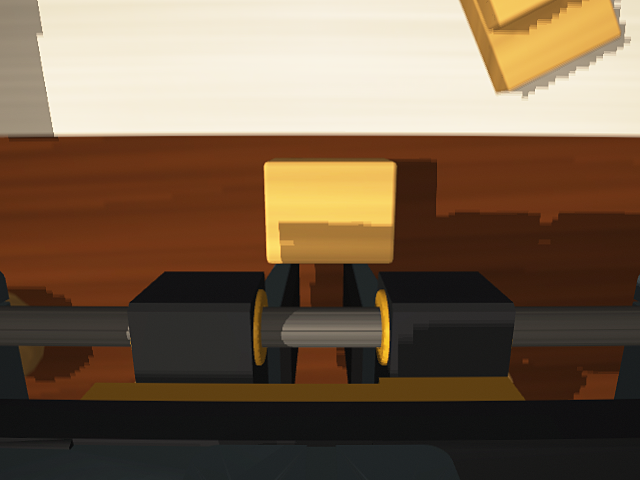

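The block sits flush against the fork at (330,212), just in front of the tray edge at row 135.

Call:
send_rows --steps '[[[0.2,0,0,0,0.2],[0.2,0,0,0,0.2],[0.2,0,0,0,0.2],[0.2,0,0,0,0.2],[0.2,0,0,0,0.2]]]'

```text
time_s: 6.97
ee_pos: [596.7, -28.8, 11.9]
ee_rot: [180.0, -0.0, -2.6]
force: [-0.0, -0.1, 0.5]
gripper_width: 18.4
gripper_force: 0.1
```

Call:
send_rows --steps '[[[0.2,0,0,0,0.2],[0.2,0,0,0,0.2],[0.2,0,0,0,0.2],[0.2,0,0,0,0.2],[0,0,0,0,0.2]]]'

```text
time_s: 7.38
ee_pos: [630.0, -30.4, 12.1]
ee_rot: [180.0, -0.1, -2.6]
force: [-0.4, -0.0, -0.1]
gripper_width: 18.4
gripper_force: 0.0
```

Call:
send_rows --steps '[[[-0.2,0,0,0,0.2],[-0.5,0,0,0,0.2],[-0.8,0,0,0,0.2],[0,0,-0.9,0,0.2],[0,0,-0.9,0,0.2]]]'

```text
time_s: 7.8
ee_pos: [560.0, -27.0, 80.9]
ee_rot: [-180.0, 0.8, -2.6]
force: [1.5, -0.6, 1.7]
gripper_width: 18.2
gripper_force: 0.0
```

Call:
send_rows --steps '[[[0,0,-0.8,0.8,0.2],[0,0,-0.6,0.8,0.2],[0,0,0,0.8,0.2],[0,0,0,0.8,0.2],[0,0,0,0.8,0.2]]]'

```text
time_s: 8.22
ee_pos: [566.7, -27.4, 140.6]
ee_rot: [-180.0, -0.0, -30.4]
force: [0.9, -1.0, -0.6]
gripper_width: 18.7
gripper_force: 0.0
```

Call:
send_rows --steps '[[[-0.69,-0.5,0,0,0.2],[-0.69,-0.5,0,0,0.2],[-0.69,-0.5,0,0,0.2],[-0.69,-0.5,0,0,0.2],[-0.69,-0.5,0,0,0.2]]]'

```text
time_s: 8.63
ee_pos: [496.5, 129.1, 139.7]
ee_rot: [180.0, 0.0, -30.1]
force: [0.3, -0.3, 0.2]
gripper_width: 18.5
gripper_force: 0.0
```

Call:
send_rows --steps '[[[-0.69,-0.5,0,0,0.2],[0,0,0.8,0,0.2],[0,0,0.8,0,0.2],[0,0,0.8,0,0.2],[0,0,0,0,0.2]]]'

```text
time_s: 9.05
ee_pos: [479.0, 158.0, 39.1]
ee_rot: [179.5, 0.5, -30.1]
force: [-0.0, 0.2, -0.5]
gripper_width: 18.0
gripper_force: 0.0
```

Run:
```python
from meas import *
f=grab('top');parts(f,(15,60,180),160)
cv2.imwrite('pics/c3.png',cv2.resize(cv2.cvtColor(f['pixels'][150:300,220:460],cv2.COLOR_RGB2BGR),(800,500)))
print(env.state()['ee_pos'],env.state()['ee_rot'])
```

```text
[356 195  25  23 369] [368.4 205.9] z 24 [ 663.4 -114.8   24. ] [[675.0, -85.0], [694.0, -128.0], [652.0, -146.0], [633.0, -102.0]]
[326 197  21  17 314] [335.8 204.9] z 24 [665.5 -37.5  24. ] [[684.0, -14.0], [684.0, -62.0], [646.0, -62.0], [646.0, -14.0]]
[256 248  20  21 329] [265.4 257.8] z 24 [538.8 127.8  24. ] [[562.0, 150.0], [562.0, 105.0], [515.0, 105.0], [515.0, 150.0]]
[247 250  10  40 118] [251.4 270.7] z 45 [507.8 157.7  45. ] [[555.0, 170.0], [556.0, 163.0], [466.0, 146.0], [464.0, 153.0]]
[245 255   6  35 122] [246.7 276.7] z 45 [493.7 168.4  45. ] [[465.0, 172.0], [544.0, 173.0], [544.0, 161.0], [465.0, 160.0]]
[295 266   9  12  88] [299.  271.2] z 45 [507.3  47.3  45. ] [[519.0, 57.0], [519.0, 38.0], [494.0, 38.0], [494.0, 57.0]]
[354 267  13  13 133] [360.3 273. ] z 45 [504.3 -94.1  45. ] [[518.0, -80.0], [518.0, -107.0], [490.0, -107.0], [490.0, -80.0]]
[481.29803236 158.47053429  41.71123615] [179.66152479   0.30851805 -30.0969527 ]
```

View pics/c3.png

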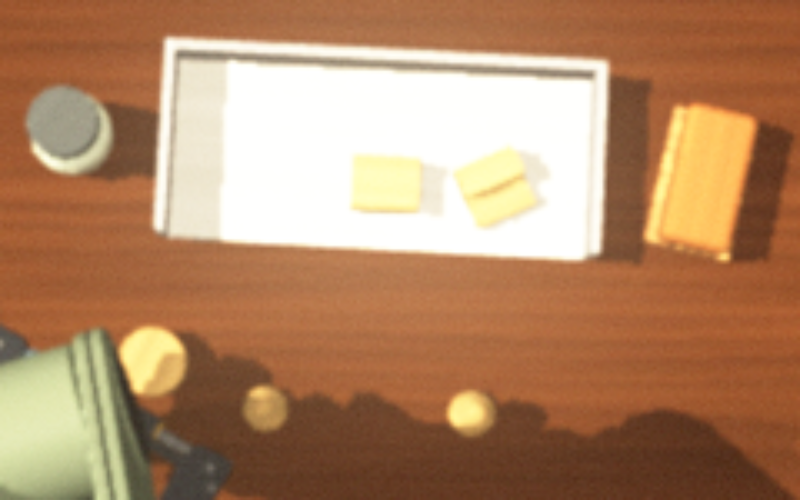

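The block and stepped block are in the tray at crop (386,184) and (497,187). The slice at (152,360) is ready ahead of the fork.

Call:
send_rows --steps '[[[0,-0.07,0.4,0,0.2],[0,0,0.4,0,0.2],[0,0,0,0,0.2],[0.2,0,0,0,0.2],[0.2,0,0,0,0.2]]]'

```text
time_s: 9.52
ee_pos: [501.6, 153.7, 13.8]
ee_rot: [-179.9, -0.1, -30.1]
force: [0.8, 1.0, 0.2]
gripper_width: 18.1
gripper_force: 0.0
```

Call:
send_rows --steps '[[[0.2,0,0,0,0.2],[0.2,0,0,0,0.2],[0.2,0,0,0,0.2],[0.2,0,0,0,0.2],[0.2,0,0,0,0.2]]]'

```text
time_s: 9.93
ee_pos: [535.6, 133.2, 12.1]
ee_rot: [-180.0, -0.0, -30.1]
force: [0.5, -0.4, -0.1]
gripper_width: 18.0
gripper_force: 0.3
```

Call:
send_rows --steps '[[[0.2,0,0,0,0.2],[0.2,0,0,0,0.2],[0.2,0,0,0,0.2],[0.2,0,0,0,0.2],[0.2,0,0,0,0.2]]]'

```text
time_s: 10.35
ee_pos: [569.9, 113.2, 11.8]
ee_rot: [180.0, 0.0, -30.1]
force: [-0.5, 0.9, 1.0]
gripper_width: 18.0
gripper_force: 0.3
```

Run:
```python
from h import *
f=grab('wrist');save(f,'w4.png');s=env.state();print(s['ee_pos'],s['gripper_width'],s['force'])
```

```text
[571.724068   112.68128689  12.00304936] 18.47074494265186 [ 1.7169414   0.47534744 -1.01907843]
```

View pics/w4.png

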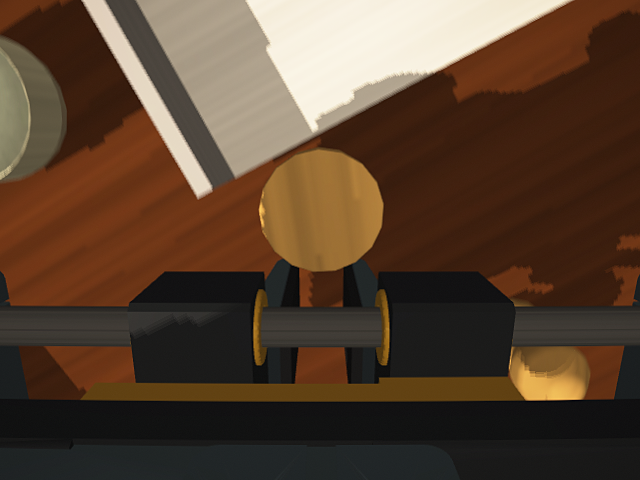

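The slice is cradled in the fork at (322,210), with its left edge at column 258. That clears the tray wall end at (220,185).

Call:
send_rows --steps '[[[0.2,0,0,0,0.2],[0.2,0,0,0,0.2],[0.2,0,0,0,0.2],[0.2,0,0,0,0.2],[0.2,0,0,0,0.2]]]'

```text
time_s: 10.82
ee_pos: [604.6, 93.1, 11.9]
ee_rot: [180.0, -0.0, -30.1]
force: [0.7, 0.1, 0.2]
gripper_width: 18.1
gripper_force: 0.1
```

Call:
send_rows --steps '[[[0.2,0,0,0,0.2],[0.2,0,0,0,0.2],[0.2,0,0,0,0.2],[0.2,0,0,0,0.2],[0,0,0,0,0.2]]]'

```text
time_s: 11.23
ee_pos: [633.4, 76.7, 12.0]
ee_rot: [-180.0, -0.1, -30.2]
force: [-0.2, 0.5, -1.1]
gripper_width: 18.3
gripper_force: 0.0
```

Call:
send_rows --steps '[[[-0.2,0,0,0,0.2],[-0.5,0,0,0,0.2],[-0.6,0,0,0,0.2],[0,0,-0.9,0,0.2],[0,0,-0.9,0,0.2]]]'

```text
time_s: 11.65
ee_pos: [581.8, 104.3, 82.2]
ee_rot: [179.7, 0.4, -30.0]
force: [0.6, -0.6, 0.5]
gripper_width: 18.3
gripper_force: 0.0
```

Call:
send_rows --steps '[[[0,0,-0.9,0,0.2],[-0.8,-0.3,-0.4,0,0.2],[-0.8,-0.3,0,0,0.2],[-0.8,-0.3,0,0,0.2],[-0.8,-0.3,0,0,0.2]]]'

```text
time_s: 12.07
ee_pos: [497.8, 210.4, 136.4]
ee_rot: [-180.0, 0.0, -30.1]
force: [-0.3, -0.0, -0.5]
gripper_width: 18.1
gripper_force: 0.0
```

Call:
send_rows --steps '[[[-0.5,0,0,0,0.2],[0,0,0,0,0.2],[0,0,0,0,0.2]]]'

```text
time_s: 12.32
ee_pos: [481.2, 219.9, 136.1]
ee_rot: [180.0, -0.0, -30.0]
force: [0.3, -0.6, -0.3]
gripper_width: 18.1
gripper_force: 0.0
```

Run:
```python
from meas import *
f=grab('top');parts(f,(15,60,180),160)
cv2.imwrite('pics/c5.png',cv2.resize(cv2.cvtColor(f['pixels'][150:300,220:460],cv2.COLOR_RGB2BGR),(800,500)))
print(env.state()['ee_pos'])
```

```text
[356 195  25  23 364] [368.4 206. ] z 24 [ 663.2 -114.8   24. ] [[674.0, -85.0], [693.0, -128.0], [652.0, -146.0], [633.0, -102.0]]
[287 196  20  19 309] [296.7 204.9] z 24 [665.   55.1  24. ] [[686.0, 78.0], [686.0, 33.0], [643.0, 33.0], [643.0, 78.0]]
[326 197  21  17 323] [335.7 205. ] z 24 [665.2 -37.5  24. ] [[684.0, -14.0], [684.0, -62.0], [646.0, -62.0], [646.0, -14.0]]
[295 266  10  12  81] [299.1 271.6] z 45 [506.6  47.1  45. ] [[519.0, 57.0], [519.0, 36.0], [494.0, 36.0], [494.0, 57.0]]
[354 267  13  13 139] [360.3 273.3] z 45 [503.5 -94.1  45. ] [[518.0, -80.0], [518.0, -107.0], [490.0, -107.0], [490.0, -80.0]]
[482.33766232 219.48620045 136.11283199]
```

View pics/c5.png

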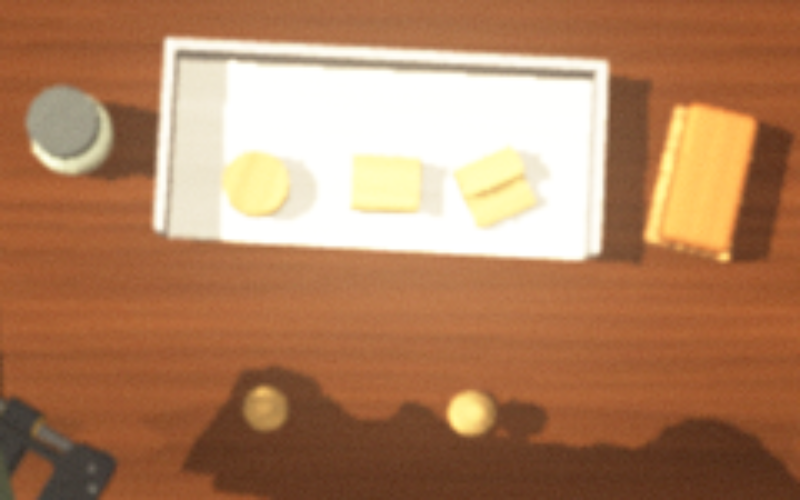

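All three offcuts lie inside the tray at crop (257,183), (386,184) and (497,187), well behind the front edge at about row 245. The finials at (265,408) and (471,413), the jar and the sander haven't moved.

```bash
python3 -c "
from workcell import env
print(env.job_done())"
```

```text
the job is handed in; nothing more can be done
None
```

The slice, the plain block and the stepped block are all flat inside the scrap tray, clear of its front edge; both finials, the jar and the sander are where they were, the arm never went near the mallet or cup, and I handed the job in at about 12 s.

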